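Feed a fresh mortar prism down the guide lane to the tester's stop

TASK

Push the long mortar prism that lies on the bending tester's feed tray into the lane between the two guide rails and on down the lane until its leading end is up against the stop plate, lying straight in the middle of the lane. It is freshly demoulded and its edges chip, so neither the prism nor the gripper may touch either rail: line it up with the lane before it enters. Only push it gently with the fingers, never pinch, lift or tip it, and leave the other things on the bench where they are.

Things in the scene. Friction and masses are not known exactly. Their poses are not given: they have to be found in the camera images.
- tray: Fixed aluminium feed tray. Origin on the bench under the middle of the lane's open mouth; +x = travel down the lane, +y left of that, z up. Flat top at z = 12 mm. Open deck: x -260 to 0, y -100 to 100 mm. Lane: x 0 to 200 mm, rails at y = 30 to 42 and -30 to -42 mm (60 mm clear). Stop plate at x = 200, 50 mm high; green tester behind it, x 210 to 400, 170 mm wide, 245 mm high.
- prism: Grey mortar prism, a plain square bar 160 x 40 x 40 mm, about 0.6 kg, loose, lying on the open deck of the tray before the lane, off the lane's middle line and askew. Origin at the centre of its underside; x along its 160 mm length, z up. It slides with ordinary dry friction (some 2 to 6 N) and stays where it is left.
- rail_left: Fixed dark steel guide rail on the left (+y of the tray) of the lane, 200 mm long, 12 mm wide, 12 mm high, parallel to the tray's x. Origin at the centre of its underside, on the tray's top. Must not be touched by anything.
- rail_right: The same rail on the right (-y of the tray) of the lane. Must not be touched by anything.
- stop_face (a point): Point on the tray's top at the foot of the stop plate's face, middle of the lane; its axes are those of the tray (x = direction of travel). The prism's origin belongs 80 mm before it (x = -80 mm).
- half: Bystander: broken-off half prism of the same mortar, 75 x 40 x 40 mm, lying on the bench beside the lane, on the robot's side. Origin at the centre of its underside. Leave alone.
- jar: Bystander: clear closed jar, 60 mm across, 100 mm tall, on the bench beyond the lane. Origin at the centre of its underside. Leave alone.
- spatula: Bystander: spatula about 0.25 m long, lying on the bench beyond the tray's open deck, roughly along it. Origin on its underside. Leave alone.
There are look-alikes about, which are no part of the job. Leave any blue or green look-alike of the prism alone.

How it is judged:
At the end, for the whole second after the job is handed in: The prism lies at rest flat on the tray in the lane, its leading end touching the stop plate or at most 6 mm short of it, its middle within 8 mm of the lane's middle line and within 0.08 rad of parallel to it (x of prism in the frame of stop_face between -0.086 and -0.077 m and y of prism in the frame of stop_face between -0.008 and 0.008 m and z of prism in the frame of stop_face between -0.004 and 0.004 m and angle between the x axis of prism and the x axis of tray, either way round below 0.08 rad and angle between prism's own z axis and vertical below 0.05 rad and linear speed of prism below 0.01 m/s).
It fails at once if the prism, the robot or anything else touches a guide rail (contact force between any of rail_left, rail_right and anything else above 0.3 N).
It fails at once if the prism is lifted more than 6 mm off the tray's top (z of prism in the frame of tray above 0.018 m).
It fails at once if the prism is tipped by more than 0.1 rad (angle between prism's own z axis and vertical above 0.1 rad).
It fails at once if the prism is pinched or shoved hard (more than 30 N from the fingers) (contact force between prism and the fingers above 30 N).
It fails at once if a bystander (half prism, jar or spatula) is moved more than 15 mm (distance of any of half, jar, spatula from where it was at the start of the episode above 0.015 m).
It also fails if it takes over 69 s, if anything falls off the work surface, if the arm or the gripper's body presses on something with over 40 N, if the wrist force passes 120 N, or if a joint passes its speed limit or range.

ROBOT

A 7-joint arm with a two-finger parallel gripper is mounted at the origin on the work surface. World frame = base frame: x ahead of the robot, y to its left, z up, the work surface at z = 0. Lengths are in m, angles in rad, forces in N, time in s.
With the tool pointing down it reaches from about 0.425 to 0.875 m from the base axis. Payload 4.7 kg.
Tool frame: the origin (TCP) lies midway between the tips of the shut fingers; the grasp point (between the pads) lies 19 mm behind it (ctrl.grip_point_offset is the distance from the TCP to the grasp point, in m); z points along the fingers, y is the line along which they close (so a half turn about z gives the same grasp; the last joint's range is limited). The gripper opens to 87 mm and grips with 3 to 60 N. Pads are 19 mm wide; open, the fingers measure 117 mm over their backs; the gripper's body (75 mm by 190 mm) begins 51 mm behind the grasp point.
Start: joints at [1.341, 0.321, -0.07, 1.45, 0.023, 1.371, -0.057], TCP at [0.157, -0.631, 0.223] pointing down, gripper open.
Joint ranges: [-2.86, 2.86], [-0.3, 2.09], [-1.38, 1.24], [0.06, 2.45], [-1.56, 4.7], [0.09, 2.05], [-2.69, 2.69]. Speed limits (rad/s): [2.57, 2.57, 3.14, 3.14, 3.14, 3.14, 3.14].

INTERFACE

Orientations are given as a rotation vector (axis times angle).
In Python, from bench import ctrl gives the robot as it stands.
- The arm moves only by the tool move_arm, never from a script. Its argument "increments" is text: rows parted by semicolons, each of 7 numbers parted by spaces: the shift along the world's x, y, z in mm, then the turn, a rotation vector about the world's x, y, z in degrees, then the closure in counts, from 0 (fully open) to 255 (shut). A call has exactly 8 rows; each row shifts and turns the commanded pose from where the row before left it; what a row does not reach is not made up. A row lasts 1/12 s, in which the tool goes at most 41.7 mm and 7.16 degrees, less where a joint would pass 70% of its speed; a pose out of reach is approached as far as the arm can. A call with a gripper value outside its range is refused whole. The fingers move at their own pace and stop on an object; "grip_force" is the grip in N (left out, the last holds). Time passes only in rows, so rows that do not move let the fingers close, or fill a call up. It gives the time, the measured TCP pose, the force, the opening and the grip force at its end, in the units of the state.
- ctrl.get_state(): the state, without advancing time (a new reading comes with each control period).
- ctrl.get_image(name): name is "scene" or "top" or "wrist"; returns a dict with "frame" (420x560x3 uint8, red, green, blue), "depth" (420x560 float32, m along the optical axis (not along the pixel's ray), 0 where there is no reading), "fx", "fy", "cx", "cy" (pixels), "k1" (the pictures are not rectified: a ray, as slopes to the right and down, at radius r is drawn at 1 + k1 r^2 times it, then the intrinsics apply), "position" and "orientation" of the camera in the world. Camera axes: x right, y down, z forward; pixel columns grow to the right and rows downward; lengths in m; the calibration is good to about 2 mm. A picture is of the moment at which its call begins.
- ctrl.close_job(): hands the job in; it is judged then, once.
Trained networks look in a picture, given as the dict that the camera call returned (one of the last four; its "shot" number tells which), for a name from the list of things; names that differ only in an ending like _2 or _b are one class to them, and where a whole thing is asked for, a point or a joint stands for the part that bears it (a point fixed in the world has none). Each returns a list of dicts, best first, with "score" (0 to 1); they miss things now and then, are a little off and sometimes report something else, mostly with a low value. They report only what shows in the picture. A call takes as long as a camera call. They do not tell look-alikes from the thing itself.
- ctrl.find_in(target, picture): "centre" ([x, y, z] in m, in world coordinates, good to about 4 mm: the middle of the surface that is visible of it).
- ctrl.silhouettes(target, picture): "region" (420x560 bool, what is visible of it).
The state is a dict: "time": time; "joint_positions": joint angles; "qd": joint speeds; "joint_torque": joint torques, N m; "position": TCP position; "tool_rot": TCP orientation; "ft_force": force on the tool from outside, world axes, zero at the start; "torque": the same for the moment, N m; "grip_width": opening from 0.0 (shut) to 1.0 (fully open); "grip_force": force on a finger pad.
Only numpy, scipy, OpenCV 4.12 (cv2) and the standard library are available. Lean on these libraries where they do the work, as an engineer would, in place of code of your own. Each camera call takes 0.05 s, during which the arm holds its last target. There are 200 camera calls.

## Working session

There is one attempt and no reset: what is moved stays moved. The work goes in short steps, Python scripts to look and compute and a tool call to move; the robot and the scene stay as the last step left them, time stands still between calls to the robot, and variables do not carry over. Pictures are saved under pics/ and viewed, at most 10 in all, crops included, and the job is handed in when it is done.

Besides the shell and the picture viewer there is one more tool, called after ">>>" as name(argument=value, ...), one argument or row to a line, values as JSON. move_arm: Moves the arm, as the interface text tells. Its arguments: {"type":"object","properties":{"increments":{"type":"string"},"grip_force":{"type":"number"}},"required":["increments"]}

```bash
mkdir -p pics; ls
cat > h.py <<'E'
import numpy as np,cv2
from scipy.spatial.transform import Rotation as R
from bench import ctrl
def rot(o):
    o=np.array(o,float)
    return o if o.shape==(3,3) else (R.from_rotvec(o).as_matrix() if o.size==3 else R.from_quat(o).as_matrix())
def rays(p,uv):
    uv=np.atleast_2d(uv).astype(float)
    d=np.c_[(uv[:,0]-p['cx'])/p['fx'],(uv[:,1]-p['cy'])/p['fy']]
    s=d.copy()
    for _ in range(20): s=d/(1+p['k1']*(s**2).sum(1,keepdims=True))
    return np.c_[s,np.ones(len(s))]
def onz(p,uv,z):
    r=rays(p,uv)@rot(p['orientation']).T; c=np.array(p['position'])
    return c+r*((z-c[2])/r[:,2])[:,None]
def bydepth(p,uv):
    uv=np.atleast_2d(uv).astype(int); d=p['depth'][uv[:,1],uv[:,0]]
    return np.array(p['position'])+(rays(p,uv)*d[:,None])@rot(p['orientation']).T
def save(p,n): cv2.imwrite('pics/'+n,p['frame'][:,:,::-1])
E
python3 - <<'E'
from h import *
for n in('top','scene'):
    p=ctrl.get_image(n);save(p,n+'1.png');print(n,p['position'],p['orientation'],p['fx'],p['cx'],p['k1'])
    for t in('prism','tray','rail_left','half','jar','spatula'):
        print(t,[(np.round(d['centre'],3),round(d['score'],2)) for d in ctrl.find_in(t,p)])
print(ctrl.get_state())
E
```

```text
pics
top [ 0.40885011 -0.04931682  1.28420155] [-2.17263521  2.12272946 -0.1407112 ] 533.2776725621322 271.77626338579364 -0.16607898615923797
prism [(array([ 0.313, -0.235,  0.043]), 0.91), (array([ 0.554, -0.132,  0.049]), 0.83), (array([0.823, 0.12 , 0.037]), 0.65)]
tray [(array([0.514, 0.089, 0.011]), 0.75)]
rail_left [(array([0.486, 0.093, 0.022]), 0.79), (array([0.554, 0.1  , 0.023]), 0.46)]
half [(array([0.372, 0.1  , 0.04 ]), 0.88)]
jar [(array([0.656, 0.102, 0.099]), 0.76)]
spatula [(array([ 0.724, -0.063,  0.001]), 0.83)]
scene [1.04441029 0.44747814 0.48476735] [-0.89794045 -2.3141607   1.24616866] 419.3101388809003 279.5912377846036 -0.011156880392344954
prism [(array([ 0.586, -0.365,  0.03 ]), 0.73), (array([ 0.574, -0.114,  0.047]), 0.71), (array([ 0.318, -0.222,  0.034]), 0.69), (array([0.845, 0.146, 0.04 ]), 0.58)]
tray [(array([0.532, 0.291, 0.042]), 0.94)]
rail_left [(array([0.487, 0.097, 0.026]), 0.76)]
half [(array([0.39 , 0.109, 0.036]), 0.92)]
jar [(array([0.68 , 0.117, 0.072]), 0.64)]
spatula [(array([ 0.726, -0.056,  0.002]), 0.83)]
{'time': 0.7, 'joint_positions': array([ 1.34109403,  0.32095107, -0.07009394,  1.45048895,  0.02261249,
        1.37078776, -0.05688341]), 'qd': array([ 0.00169623,  0.00190031, -0.00094067,  0.0013436 ,  0.00021138,
       -0.00025949,  0.00119193]), 'joint_torque': array([-5.84520312e-04, -4.90946710e+01, -4.02976032e-01, -3.12704337e+01,
       -6.36086427e-02,  3.35898169e-02,  8.96730956e-08]), 'position': array([ 0.15688178, -0.63081578,  0.22262384]), 'tool_rot': array([ 3.11811575e+00,  3.82046689e-01, -6.04161558e-05]), 'ft_force': array([ 0.13357659,  0.02812945, -0.29908616]), 'torque': array([ 0.06083693, -0.00164396, -0.03009467]), 'grip_force': 0.0, 'grip_width': 1.0008595804874305}
```

View pics/top1.png

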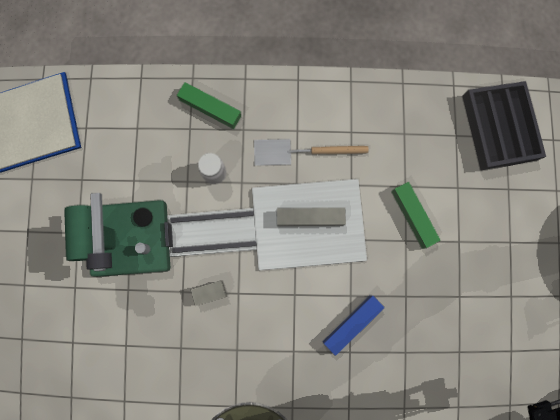

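View pics/scene1.png

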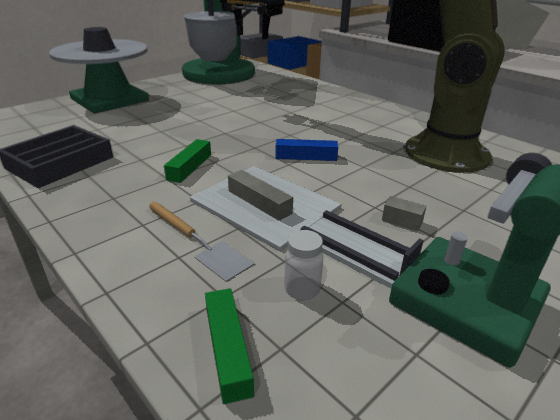

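The top view shows the lane running to image left (world +y): its mouth is near (256,230) and the stop near (170,235). The grey prism is on the deck at (275–346, 207–227), on the far (+x) side of the middle line. The blue and green bars are look-alikes. Next I'll measure the tray and prism.

```bash
cat >> h.py <<'E'
def rect(p,mask,z):
    c=cv2.findContours(mask.astype(np.uint8),cv2.RETR_EXTERNAL,cv2.CHAIN_APPROX_NONE)[0]
    c=max(c,key=cv2.contourArea)[:,0,:]
    q=onz(p,c,z)[:,:2]*1000
    (x,y),(w,h),a=cv2.minAreaRect(q.astype(np.float32))
    if w<h: w,h,a=h,w,a+90
    return np.round([x,y,w,h,(a+90)%180-90],1)
E
python3 - <<'E'
from h import *
p=ctrl.get_image('top')
for d in ctrl.silhouettes('prism',p):
    m=d['region']; ys,xs=np.where(m); pts=bydepth(p,np.c_[xs,ys])
    print('prism',d['score'],xs.mean(),ys.mean(),np.median(pts[:,2]),rect(p,m,.052))
for t in('rail_left','tray'):
  for d in ctrl.silhouettes(t,p):
    m=d['region'];ys,xs=np.where(m);print(t,d['score'],xs.min(),xs.max(),ys.min(),ys.max(),rect(p,m,.024 if t!='tray' else .012))
hsv=cv2.cvtColor(p['frame'],cv2.COLOR_RGB2HSV)
c=p['frame'][175:285,160:375]
cv2.imwrite('pics/crop.png',cv2.resize(c,None,fx=3.7,fy=3.7,interpolation=cv2.INTER_CUBIC)[:,:,::-1])
for u,v in((300,200),(300,250),(310,217),(320,190)): print(u,v,bydepth(p,(u,v)))
E
```

```text
prism 0.83 415.5202604920405 215.62011577424022 0.040898006124505226 [ 563.8 -379.   158.7   52.7   28.4]
prism 0.67 311.15078125 216.09375 0.05374790520748007 [ 556.9 -131.8  159.2   46.2   89.9]
prism 0.67 353.15361890694237 324.1189069423929 0.0414051119993446 [ 309.6 -232.1  157.5   45.7  -44.7]
rail_left 0.81 172 255 240 252 [482.8  96.1 198.8  12.9 -83.6]
tray 0.92 64 365 180 276 [525.2 104.1 732.4 203.  -85.5]
300 200 [[ 0.59957502 -0.10734274  0.01388189]]
300 250 [[ 0.47940436 -0.10950422  0.01126818]]
310 217 [[ 0.55420526 -0.12943731  0.05363511]]
320 190 [[ 0.62561099 -0.15556954  0.01107376]]
```

View pics/crop.png

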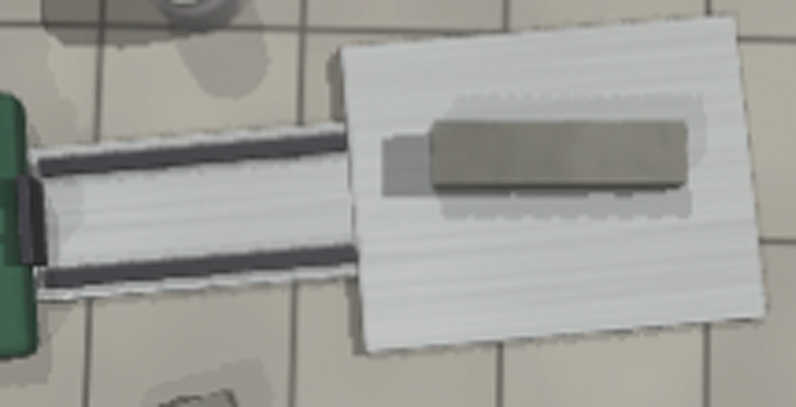

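The crop shows deck corners at about (342,47), (736,16), (766,317) and (370,352). The rails are dark bars left of x≈350, and the prism is at (430–687, 120–188), turned about 4–5° from the lane. I'll fit the tray axes from these.

Run:
```python
from h import *
p=ctrl.get_image('top')
f=p['frame'].astype(int)
k=1/3.7
def up(q): return (np.array(q,float)+.5)*k-.5+np.array([160,175])
w=onz(p,up([(342,47),(736,16),(766,317),(370,352)]),.012)*1000
print(w.round(1)); print(np.linalg.norm(np.diff(w[[0,1,2,3,0]],axis=0),axis=1))
e=lambda a,b: np.degrees(np.arctan2(*(b-a)[:2][::-1]))
print('travel dirs',e(w[1],w[0]),e(w[2],w[3]),e(w[0],w[3])-90+360,e(w[1],w[2])-90+360,'mouth mid',(w[0]+w[3])/2)
dark=(f.max(2)<95)
n,l,s,c=cv2.connectedComponentsWithStats(dark[195:265,173:260].astype(np.uint8))
for i in range(1,n):
    if s[i,4]>150:
        m=np.zeros(dark.shape,bool);m[195:265,173:260]=l==i
        print('rail',s[i],rect(p,m,.024),rect(p,m,.018))
g=(f[...,0]<150)&(f[...,0]>100)&(f[...,0]-f[...,2]>8)
m=np.zeros(dark.shape,bool);m[203:228,270:352]=g[203:228,270:352]
n,l,s,c=cv2.connectedComponentsWithStats(m.astype(np.uint8));i=1+s[1:,4].argmax();m=l==i
print('prism',s[i],rect(p,m,.052)); print(f[217,310],f[217,268],f[223,310])
```

```text
[[ 628.2    9.1   12. ]
 [ 655.  -249.4   12. ]
 [ 457.9 -269.5   12. ]
 [ 430.2  -14.5   12. ]]
[259.87299543 198.08944194 256.50870951 199.40773924]
travel dirs 95.91817859383703 96.20765816915156 96.78187295030602 95.81354828885128 mouth mid [529.18610098  -2.6947826   12.        ]
rail [  0  16  81  12 385] [553.1 100.  193.   12.4 -83.9] [553.8 100.7 194.   12.4 -83.9]
rail [  0  47  84  11 389] [481.6  94.2 198.3  11.7 -83.6] [481.9  94.8 199.3  11.7 -83.6]
prism [278 208  68  16 913] [ 558.  -133.   156.1   35.2  -88.7]
[121 121 112] [133 135 133] [122 120 113]
```

Tray: mouth at about (528, -2.5) mm, travel direction about 96.2°. Prism: about -132 mm along the lane, -15 mm lateral, 5° askew. All sizes match the given ones. I'll go behind its far side with the open fingers parallel to the lane.

>>> move_arm(
  increments="25 28 0 0 0 -2 0;25 28 0 0 0 -2 0;25 28 0 0 0 -2 0;25 28 0 0 0 -1.8 0;25 28 0 0 0 0 0;25 28 0 0 0 0 0;25 28 0 0 0 0 0;25 28 0 0 0 0 0",
)

```text
time: 1.62
position: [0.3579, -0.4053, 0.2229]
tool_rot: [3.136, 0.169, 0.0]
ft_force: [0.3, -0.8, 0.2]
grip_width: 0.997
grip_force: 0.0
```

>>> move_arm(
  increments="25 28 0 0 0 0 0;25 28 0 0 0 0 0;25 28 0 0 0 0 0;25 28 0 0 0 0 0;25 28 0 0 0 0 0;25 28 0 0 0 0 0;25 28 0 0 0 0 0;25 28 0 0 0 0 0",
)

```text
time: 2.28
position: [0.5579, -0.1814, 0.2229]
tool_rot: [3.136, 0.168, 0.001]
ft_force: [0.9, -1.1, 1.0]
grip_width: 1.001
grip_force: 0.0
```

>>> move_arm(
  increments="20 24 0 0 0 0 0;20 24 0 0 0 0 0;10 8 0 0 0 0 0;0 0 -20 0 0 0 0;0 0 -20 0 0 0 0;0 0 -20 0 0 0 0;0 0 0 0 0 0 0;0 0 0 0 0 0 0",
)

```text
time: 2.95
position: [0.6059, -0.1274, 0.1617]
tool_rot: [-3.137, -0.168, 0.004]
ft_force: [0.4, 0.6, -0.4]
grip_width: 1.0
grip_force: 0.0
```

```bash
cat >> h.py <<'E'
T=np.array([528.3,-2.5]);A=np.radians(96.2);D=np.array([np.cos(A),np.sin(A)]);N=np.array([-D[1],D[0]])
def lane(q): q=np.asarray(q)[...,:2]-T; return np.stack([q@D,q@N],-1)
def st():
    s=ctrl.get_state();M=R.from_rotvec(s['tool_rot']).as_matrix();P=s['position']*1000
    print('t',round(s['time'],2),'P',P.round(1),'lane',lane(P).round(1),'yang',np.degrees(np.arctan2(M[1,1],M[0,1])).round(2),'zax',M[:,2].round(3),'j',s['joint_positions'].round(2),'F',s['ft_force'].round(2))
E
python3 - <<'E'
from h import *
st();p=ctrl.get_image('wrist');save(p,'w1.png')
E
```

```text
t 2.95 P [ 605.9 -127.4  161.7] lane [-132.6  -63.7] yang -83.87 zax [-0.003  0.    -1.   ] j [ 0.58  0.33 -0.51  1.59  0.17  1.26 -1.42] F [ 0.38  0.57 -0.38]
```

View pics/w1.png

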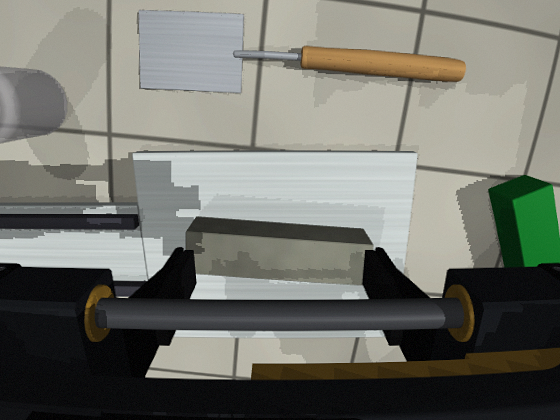

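The wrist view shows the prism at (187–372, 217–285) with its dark strip as the far side face, the left rail end at (138,220), and both fingers beyond the deck's far part. I'll use it to refine the prism and rail lines.

Run:
```python
from h import *
p=ctrl.get_image('wrist');print(np.array(p['position'])*1000)
a=onz(p,[(187,233),(372,243)],.052)*1000;print('top far edge',lane(a).round(1))
b=onz(p,[(197,217),(364,229)],.012)*1000;print('bottom far edge',lane(b).round(1))
print('deck far edge',lane(onz(p,[(135,153),(416,153)],.012)*1000).round(1))
print('rail end',lane(onz(p,[(138,214)],.024)*1000).round(1))
print([bydepth(p,q).round(4) for q in((250,250),(300,250),(230,190),(350,190))])
```

```text
[ 690.34956679 -118.51337447  326.00271991]
top far edge [[ -55.4  -39.9]
 [-212.4  -30.5]]
bottom far edge [[ -55.1  -40.4]
 [-215.   -28. ]]
deck far edge [[  -2.1 -102. ]
 [-257.7 -101.6]]
rail end [[ -3.2 -47.5]]
[array([[ 0.5643, -0.1075,  0.0521]]), array([[ 0.569 , -0.1499,  0.0523]]), array([[ 0.6044, -0.0826,  0.0126]]), array([[ 0.6164, -0.1929,  0.013 ]])]
```

>>> move_arm(
  increments="0 0 -30 0 0 0 0;0 0 -30 0 0 0 0;0 0 -30 0 0 0 0;0 0 -25 0 0 0 0;0 0 -15 0 0 0 0;0 0 -10 0 0 0 0;0 0 0 0 0 0 0;0 0 0 0 0 0 0",
)

```text
time: 3.72
position: [0.6079, -0.1271, 0.0238]
tool_rot: [3.137, 0.169, 0.003]
ft_force: [0.1, 0.7, 0.2]
grip_width: 1.004
grip_force: 0.0
```

>>> move_arm(
  increments="-2 -0.2 0 0 0 0 0;-2 -0.2 0 0 0 0 0;-2 -0.2 0 0 0 0 0;-2 -0.2 0 0 0 0 0;-1 -0.1 0 0 0 0 0;-1 -0.1 0 0 0 0 0;0 0 0 0 0 0 0;0 0 0 0 0 0 0",
)

```text
time: 4.38
position: [0.5969, -0.1278, 0.0226]
tool_rot: [3.137, 0.169, 0.0]
ft_force: [-0.1, 0.1, -0.2]
grip_width: 1.003
grip_force: 0.0
```

Run:
```python
from h import *
st();p=ctrl.get_image('wrist');save(p,'w2.png')
```

```text
t 4.38 P [ 596.9 -127.8   22.6] lane [-132.   -54.6] yang -83.83 zax [ 0. -0. -1.] j [ 0.56  0.45 -0.48  1.74  0.24  1.   -1.47] F [-0.09  0.11 -0.2 ]
```

View pics/w2.png

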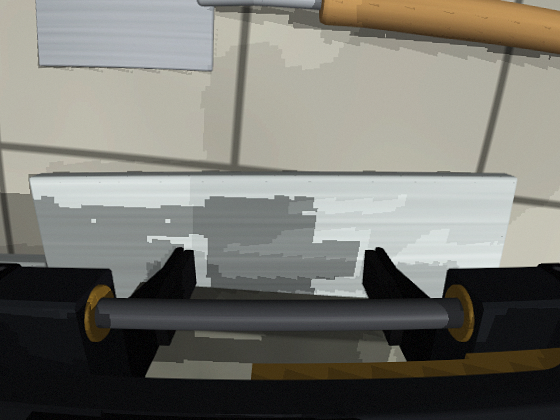

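Both fingers straddle the far side of the prism, just short of contact, with nothing else near. I'll push sideways slowly.

>>> move_arm(
  increments="0 0 -4 0 0 0 0;-2 -0.2 0 0 0 0 0;-2 -0.2 0 0 0 0 0;-2 -0.2 0 0 0 0 0;-2 -0.2 0 0 0 0 0;-2 -0.2 0 0 0 0 0;-2 -0.2 0 0 0 0 0;0 0 0 0 0 0 0",
)

```text
time: 5.1
position: [0.5849, -0.1287, 0.0189]
tool_rot: [-3.137, -0.169, -0.001]
ft_force: [1.7, 1.3, -0.2]
grip_width: 0.997
grip_force: 0.8
```

>>> move_arm(
  increments="-2 -0.2 0 0 0 0 0;-2 -0.2 0 0 0 0 0;-2 -0.2 0 0 0 0 0;-2 -0.2 0 0 0 0 0;0 0 0 0 0 0 0;0 0 0 0 0 0 0;0 0 0 0 0 0 0;0 0 0 0 0 0 0",
)

```text
time: 5.77
position: [0.577, -0.1301, 0.0188]
tool_rot: [3.137, 0.169, 0.0]
ft_force: [2.2, 0.7, 2.0]
grip_width: 1.003
grip_force: 1.4
```

Run:
```python
from h import *
st()
for n in('top','scene'):
  p=ctrl.get_image(n)
  for d in ctrl.silhouettes('prism',p): 
    r=rect(p,d['region'],.052);print(n,d['score'],r,lane(r[:2]))
  if n=='top':cv2.imwrite('pics/t2.png',cv2.resize(p['frame'][150:300,150:390],None,fx=3,fy=3,interpolation=cv2.INTER_CUBIC)[:,:,::-1])
```

```text
t 5.77 P [ 577.  -130.1   18.8] lane [-132.1  -34.6] yang -83.84 zax [ 0.    -0.001 -1.   ] j [ 0.58  0.42 -0.48  1.8   0.23  0.98 -1.46] F [2.24 0.69 1.96]
top 0.81 [821.5 118.6 163.9  49.3  62.4] [  88.72627064 -304.56378461]
top 0.7 [ 563.8 -377.9  159.7   52.9   28.4] [-377.038249      5.25059891]
top 0.58 [ 340.8 -265.1   70.    45.7  -44.9] [-240.81416394  214.76393655]
top 0.5 [532.3 -81.1  46.5  23.3 -88.7] [-78.57226319   4.5121455 ]
scene 0.9 [ 599.8 -328.8  205.8   75.6   28.7] [-332.11341348  -35.84160416]
scene 0.86 [843.7 143.1 179.4  42.7  62.1] [ 110.68538356 -329.27992023]
scene 0.74 [ 353.4 -183.   145.8  116.9  -44.8] [-160.55516168  193.3708873 ]
scene 0.59 [561.5 -45.6  99.   40.8  41.9] [-46.43348516 -28.35103977]
```

View pics/t2.png

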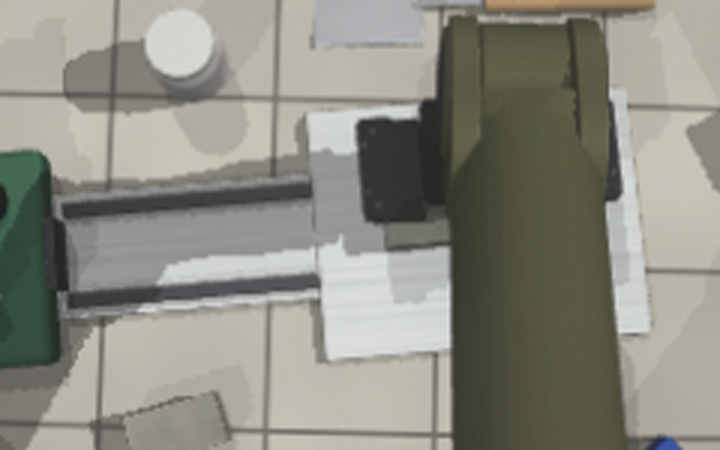

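The arm hides most of the prism; its near edge shows at crop (385–450, 247). I'll measure how far that edge is laterally.

Run:
```python
from h import *
p=ctrl.get_image('top')
f=p['frame'].astype(int)
for u in (282,286,290,294,298): 
    col=f[218:240,u,0]; v=218+np.argmax(np.diff(col)); print(u,v,lane(onz(p,[(u,v+.5)],.052)*1000).round(1),lane(onz(p,[(u,v+.5)],.012)*1000).round(1),col[8:20])
```

```text
282 233 [[-60.8  20.6]] [[-61.7  17.2]] [116 117 117 116 115  99  75 103 162 186 187 185]
286 233 [[-70.1  21.3]] [[-71.3  18. ]] [117 117 117 116 115  91  78 110 162 187 186 183]
290 232 [[-79.5  19.8]] [[-81.   16.4]] [116 117 118 118 121  96  88 155 184 186 185 182]
294 232 [[-88.8  20.6]] [[-90.5  17.3]] [116 116 116 116 100  72 101 161 184 184 183 180]
298 231 [[-98.2  19.1]] [[-100.3   15.7]] [113 114 116 117  91  78 151 183 184 184 181 181]
```

The near edge sits at about +16.5 mm, so the prism's middle is at about -3.5. I'll push 3.5 mm more, back off, rise, turn 90° and set the fingers almost shut, going behind the tail.

>>> move_arm(
  increments="-1.5 -0.2 0 0 0 0 0;-1.5 -0.2 0 0 0 0 0;-0.5 0 0 0 0 0 0;0 0 0 0 0 0 0;4 0.4 0 0 0 0 0;7 0.7 0 0 0 0 0;7 0.7 0 0 0 0 0;0 0 10 0 0 0 0",
)

```text
time: 6.68
position: [0.5904, -0.1277, 0.0265]
tool_rot: [-3.135, -0.17, 0.007]
ft_force: [0.4, -0.4, 1.6]
grip_width: 1.001
grip_force: 0.0
```

>>> move_arm(
  increments="0 0 25 0 0 0 0;0 0 25 0 0 0 0;0 0 25 0 0 0 0;0 0 15 0 0 0 225;0 -10 0 0 0 -7 225;-5 -15 0 0 0 -7 225;-5 -15 0 0 0 -7 225;-5 -15 0 0 0 -7 225",
  grip_force=5,
)

```text
time: 7.35
position: [0.5759, -0.1837, 0.1192]
tool_rot: [3.083, -0.603, -0.001]
ft_force: [0.1, 0.4, 0.4]
grip_width: 0.704
grip_force: 0.0
```

>>> move_arm(
  increments="-5 -15 0 0 0 -7 225;-5 -15 0 0 0 -7 225;-5 -15 0 0 0 -7 225;-4 -15 0 0 0 -7 225;0 -7 0 0 0 -7 225;0 0 0 0 0 -7 225;0 0 0 0 0 -7 225;0 0 0 0 0 -6 225",
)

```text
time: 8.02
position: [0.557, -0.2504, 0.1189]
tool_rot: [2.455, -1.96, -0.002]
ft_force: [-0.8, -0.0, -0.9]
grip_width: 0.145
grip_force: 0.0
```

Run:
```python
from h import *
st()
p=ctrl.get_image('top');save(p,'t3.png')
for d in ctrl.silhouettes('prism',p): 
    r=rect(p,d['region'],.052);print(d['score'],r,lane(r[:2]))
cv2.imwrite('pics/t3.png',cv2.resize(p['frame'][170:280,150:390],None,fx=3,fy=3,interpolation=cv2.INTER_CUBIC)[:,:,::-1])
```

```text
t 8.02 P [ 557.  -250.4  118.9] lane [-249.5   -1.8] yang -167.19 zax [-0.001  0.001 -1.   ] j [ 0.57  0.32 -0.23  1.67  0.08  1.16 -2.6 ] F [-0.79 -0.03 -0.94]
0.76 [ 542.1 -133.5  161.1   45.   -84.6] [-131.72416739    0.42863229]
0.73 [ 279.3 -184.4   65.5   29.   -17.5] [-153.94422078  267.18867283]
0.69 [665.3 104.4  73.8  57.1  28.1] [  91.47882632 -147.74381319]
0.57 [ 512.2 -411.4   44.1   33.8  -56.6] [-404.76953954   60.16676707]
0.43 [521.5 101.  706.9 200.9 -86. ] [103.62902039  -4.41770676]
```

View pics/t3.png

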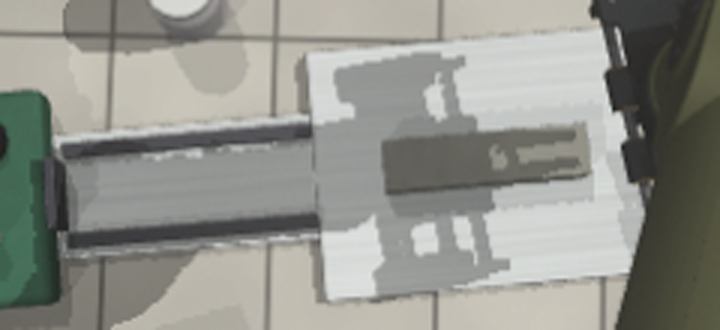

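The prism is now centred: lateral about 0.4 mm, angle within 1°, between (383,140) and (590,178) in the crop. Joint 7 is near its limit because I turned the wrong way, so I'll turn back by half a turn.

>>> move_arm(
  increments="0 0 0 0 0 7 225;0 0 0 0 0 7 225;0 0 0 0 0 7 225;0 0 0 0 0 7 225;0 0 0 0 0 7 225;0 0 0 0 0 7 225;0 0 0 0 0 7 225;0 0 0 0 0 7 225",
)

```text
time: 8.78
position: [0.5572, -0.2501, 0.1189]
tool_rot: [-3.092, 0.553, 0.001]
ft_force: [0.1, -0.3, 0.6]
grip_width: 0.116
grip_force: 0.0
```

>>> move_arm(
  increments="0 0 0 0 0 7 225;0 0 0 0 0 7 225;0 0 0 0 0 7 225;0 0 0 0 0 7 225;0 0 0 0 0 7 225;0 0 0 0 0 7 225;0 0 0 0 0 7 225;0 0 0 0 0 7 225",
)

```text
time: 9.45
position: [0.5572, -0.2502, 0.1189]
tool_rot: [-2.99, -0.964, 0.001]
ft_force: [0.1, 0.3, 0.3]
grip_width: 0.12
grip_force: 0.0
```

>>> move_arm(
  increments="0 0 0 0 0 7 225;0 0 0 0 0 7 225;0 0 0 0 0 7 225;0 0 0 0 0 7 225;0 0 0 0 0 7 225;0 0 0 0 0 7 225;0 0 0 0 0 7 225;0 0 0 0 0 7 225",
)

```text
time: 10.12
position: [0.5572, -0.2503, 0.1189]
tool_rot: [-2.187, -2.254, 0.0]
ft_force: [-1.2, 0.8, -0.2]
grip_width: 0.12
grip_force: 0.0
```

>>> move_arm(
  increments="0 0 0 0 0 5.4 225;-2 0 0 0 0 0 225;0 0 -20 0 0 0 225;0 0 -20 0 0 0 225;0 0 -20 0 0 0 225;0 0 -15 0 0 0 225;0 0 -11 0 0 0 225;0 0 0 0 0 0 225",
)

```text
time: 10.78
position: [0.5534, -0.2498, 0.0302]
tool_rot: [-2.088, -2.341, 0.002]
ft_force: [-0.2, -0.0, 0.2]
grip_width: 0.122
grip_force: 0.0
```

Run:
```python
from h import *
st();print(ctrl.get_state()['grip_width'])
```

```text
t 10.78 P [ 553.4 -249.8   30.2] lane [-248.6    1.7] yang 6.54 zax [-0.004  0.002 -1.   ] j [ 0.91  0.48 -0.66  1.74  0.34  1.04  0.25] F [-0.19 -0.01  0.18]
0.12157377064455743
```

>>> move_arm(
  increments="1.5 0 3 0 0 0 225;-0.4 4 0 0 0 0 225;-0.4 4 0 0 0 0 225;-0.4 4 0 0 0 0 225;-0.4 4 0 0 0 0 225;-0.3 3 0 0 0 0 225;-0.3 3 0 0 0 0 225;-0.3 3 0 0 0 0 225",
)

```text
time: 11.45
position: [0.5544, -0.225, 0.0357]
tool_rot: [2.09, 2.345, -0.0]
ft_force: [-0.6, -0.1, 0.3]
grip_width: 0.111
grip_force: 1.6
```

>>> move_arm(
  increments="-0.4 4 0 0 0 0 225;-0.4 4 0 0 0 0 225;-0.4 4 0 0 0 0 225;-0.4 4 0 0 0 0 225;-0.5 4 0 0 0 0 225;-0.5 4 0 0 0 0 225;-0.5 4 0 0 0 0 225;0 0 0 0 0 0 225",
)

```text
time: 12.12
position: [0.5513, -0.196, 0.0357]
tool_rot: [-2.089, -2.346, -0.001]
ft_force: [0.6, -1.2, 1.4]
grip_width: 0.117
grip_force: 0.8
```

Run:
```python
from h import *
st()
p=ctrl.get_image('top')
for d in ctrl.silhouettes('prism',p): 
    r=rect(p,d['region'],.052);print(d['score'],r,lane(r[:2]))
cv2.imwrite('pics/t4.png',cv2.resize(p['frame'][170:280,150:390],None,fx=3.3,fy=3.3,interpolation=cv2.INTER_CUBIC)[:,:,::-1])
w=ctrl.get_image('wrist');save(w,'w4.png')
```

```text
t 12.12 P [ 551.3 -196.    35.7] lane [-194.8   -1.9] yang 6.64 zax [-0.     0.001 -1.   ] j [ 0.87  0.44 -0.69  1.79  0.32  1.03  0.17] F [ 0.62 -1.2   1.38]
0.87 [537.7 -97.4 142.9  42.9 -83.5] [-95.36012042   0.9041198 ]
0.8 [820.9 118.6 164.8  50.3  62.4] [  88.79107026 -303.96729403]
0.79 [ 563.9 -378.   157.6   50.3   27.8] [-377.14846403    5.16198375]
0.7 [ 271.1 -192.1   43.5   42.1  -44.2] [-160.71358848  276.17230578]
```

View pics/t4.png

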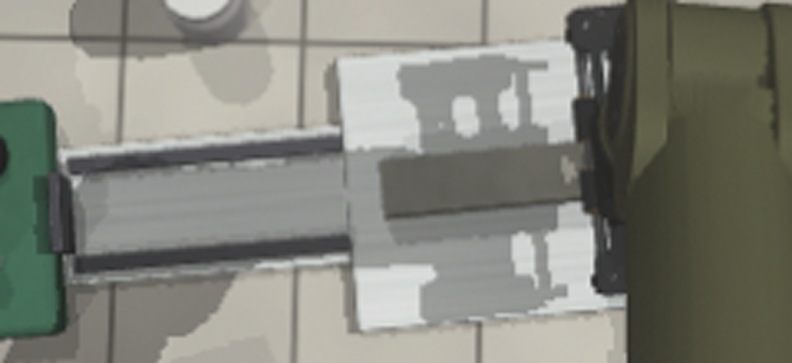

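View pics/w4.png

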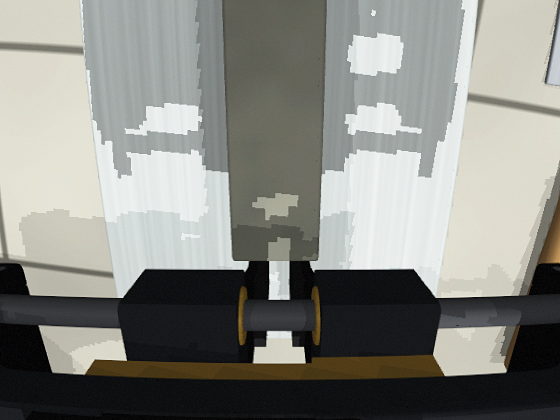

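The top crop shows the prism's leading end at (380–385, 162–218), about 25 mm before the mouth (345,195). The wrist view shows the fingers centred on its tail at (232–318, 260), with the deck's edges on both sides. I'll measure lateral and angle relative to the deck edges.

```bash
cat > m.py <<'E'
from h import *
def meas():
    p=ctrl.get_image('wrist');f=cv2.GaussianBlur(p['frame'],(3,3),0).astype(int)
    out={}
    for k in('deckL','deckR','prL','prR'):out[k]=[]
    for v in range(5,250,6):
        row=f[v]; pr=(np.abs(row-np.array([100,100,90])).sum(1)) 
        sat=row[:,0]-row[:,2]            # bench & mortar are yellowish, aluminium is neutral/bluish
        ys=sat>4
        c=np.flatnonzero(~ys)
        mid=np.flatnonzero(ys[200:350])+200
        if len(mid)<60: continue
        a,b=mid.min(),mid.max()
        out['prL'].append((a-.5,v));out['prR'].append((b+.5,v))
        l=c[c<a];r=c[c>b]
        # contiguous neutral run next to prism
        i=a-1
        while i>0 and not ys[max(i-3,0):i+1].all(): i-=1
        j=b+1
        while j<559 and not ys[j:j+4].all(): j+=1
        if i>3: out['deckL'].append((i+.5,v))
        if j<556: out['deckR'].append((j-.5,v))
    for k,q in out.items():
        if len(q)<5: print(k,'few',q);continue
        L=lane(onz(p,q,.052 if k[:2]=='pr' else .012)*1000)
        c=np.polyfit(L[:,0],L[:,1],1)
        for _ in range(3):
            r=np.abs(L[:,1]-np.polyval(c,L[:,0]));g=r<=max(1,2*np.median(r));c=np.polyfit(L[g,0],L[g,1],1)
        print(k,'n',g.sum(),'along',L[:,0].min().round(),L[:,0].max().round(),'lat@mean',np.polyval(c,L[g,0].mean()).round(2),'lat@-60',np.polyval(c,-60).round(2),'deg',np.degrees(c[0]).round(2))
meas()
E
python3 m.py
```

```text
deckL n 41 along -194.0 -65.0 lat@mean 98.1 lat@-60 98.04 deg -0.05
deckR n 41 along -193.0 -64.0 lat@mean -100.63 lat@-60 -100.85 deg -0.2
prL n 41 along -176.0 -77.0 lat@mean 19.36 lat@-60 19.95 deg 0.53
prR n 41 along -176.0 -77.0 lat@mean -19.91 lat@-60 -19.48 deg 0.39
```

Relative to the deck, the prism is +1.1 mm lateral and 0.6° askew, well clear of the rails (10 mm each side). I'll push on with a slight tool turn.

>>> move_arm(
  increments="-0.4 4 0 0 0 -0.3 225;-0.4 4 0 0 0 -0.2 225;-0.4 4 0 0 0 0 225;-0.5 4 0 0 0 0 225;-0.4 4 0 0 0 0 225;-0.4 4 0 0 0 0 225;-0.4 4 0 0 0 0 225;-0.5 4 0 0 0 0 225",
)

```text
time: 12.98
position: [0.5477, -0.1648, 0.0354]
tool_rot: [-2.1, -2.336, -0.0]
ft_force: [1.6, -2.7, -0.5]
grip_width: 0.118
grip_force: 1.7
```

```bash
python3 -c "
from m import *
st()"
```

```text
deckL n 41 along -162.0 -33.0 lat@mean 98.06 lat@-60 98.0 deg -0.09
deckR n 41 along -162.0 -33.0 lat@mean -100.74 lat@-60 -100.82 deg -0.13
prL n 41 along -144.0 -46.0 lat@mean 18.83 lat@-60 18.8 deg -0.06
prR n 41 along -144.0 -46.0 lat@mean -20.44 lat@-60 -20.54 deg -0.16
t 13.03 P [ 547.7 -163.5   35.5] lane [-162.1   -1.9] yang 6.15 zax [-0.     0.001 -1.   ] j [ 0.84  0.41 -0.7   1.83  0.31  1.01  0.12] F [-0.5  -1.57 -1.48]
```

Now straight (under 0.1°) and 0.5 mm off the middle. Continuing.

>>> move_arm(
  increments="-0.4 4 0 0 0 0 225;-0.4 4 0 0 0 0 225;-0.5 4 0 0 0 0 225;-0.4 4 0 0 0 0 225;-0.4 4 0 0 0 0 225;-0.5 4 0 0 0 0 225;-0.4 4 0 0 0 0 225;-0.4 4 0 0 0 0 225",
)

```text
time: 13.7
position: [0.5443, -0.1329, 0.0355]
tool_rot: [-2.1, -2.336, 0.0]
ft_force: [0.3, -2.9, -1.8]
grip_width: 0.117
grip_force: 1.5
```

>>> move_arm(
  increments="-0.4 4 0 0 0 0 225;-0.4 4 0 0 0 0 225;-0.5 4 0 0 0 0 225;-0.4 4 0 0 0 0 225;-0.4 4 0 0 0 0 225;-0.5 4 0 0 0 0 225;-0.4 4 0 0 0 0 225;-0.4 4 0 0 0 0 225",
)

```text
time: 14.37
position: [0.541, -0.101, 0.0356]
tool_rot: [2.101, 2.336, -0.0]
ft_force: [1.0, -2.5, -2.3]
grip_width: 0.115
grip_force: 1.5
```

```bash
python3 -c "
from m import *
st()"
```

```text
deckL n 41 along -98.0 29.0 lat@mean 85.64 lat@-60 97.75 deg -23.71
deckR n 41 along -98.0 28.0 lat@mean -88.53 lat@-60 -100.32 deg 23.43
prL n 41 along -80.0 19.0 lat@mean 18.63 lat@-60 18.67 deg -0.07
prR n 41 along -80.0 18.0 lat@mean -20.69 lat@-60 -20.61 deg -0.14
t 14.42 P [541.  -99.8  35.6] lane [-98.1  -2.1] yang 6.13 zax [-0.     0.001 -1.   ] j [ 0.77  0.37 -0.74  1.88  0.3   1.    0.01] F [ 0.47 -1.88 -2.44]
```

>>> move_arm(
  increments="-0.4 4 0 0 0 0 225;-0.4 4 0 0 0 0 225;-0.5 4 0 0 0 0 225;-0.4 4 0 0 0 0 225;-0.4 4 0 0 0 0 225;-0.5 4 0 0 0 0 225;-0.4 4 0 0 0 0 225;-0.4 4 0 0 0 0 225",
)

```text
time: 15.08
position: [0.5377, -0.0691, 0.0357]
tool_rot: [2.1, 2.336, -0.0]
ft_force: [0.7, -3.6, -1.0]
grip_width: 0.118
grip_force: 1.8
```

>>> move_arm(
  increments="-0.4 4 0 0 0 0 225;-0.4 4 0 0 0 0 225;-0.5 4 0 0 0 0 225;-0.4 4 0 0 0 0 225;-0.4 4 0 0 0 0 225;-0.5 4 0 0 0 0 225;-0.4 4 0 0 0 0 225;-0.4 4 0 0 0 0 225",
)

```text
time: 15.75
position: [0.5343, -0.0371, 0.0357]
tool_rot: [2.101, 2.336, -0.0]
ft_force: [0.9, -4.8, -0.3]
grip_width: 0.118
grip_force: 2.1
```

>>> move_arm(
  increments="-0.4 4 0 0 0 0 225;-0.4 4 0 0 0 0 225;-0.5 4 0 0 0 0 225;-0.4 4 0 0 0 0 225;-0.4 4 0 0 0 0 225;-0.5 4 0 0 0 0 225;-0.4 4 0 0 0 0 225;0 0 0 0 0 0 225",
)

```text
time: 16.42
position: [0.5311, -0.0078, 0.0356]
tool_rot: [-2.099, -2.337, -0.001]
ft_force: [-0.3, -1.7, 0.9]
grip_width: 0.117
grip_force: 0.7
```

```bash
python3 -c "
from m import *
st()
p=ctrl.get_image('top')
for d in ctrl.silhouettes('prism',p)[:3]:
    r=rect(p,d['region'],.052);print(d['score'],r,lane(r[:2]))
w=ctrl.get_image('wrist');t=ctrl.get_image('top')
a=w['frame'];b=cv2.resize(t['frame'][180:270,140:320],None,fx=1.5,fy=1.5)
b=cv2.resize(t['frame'][190:260,150:290],(560,280),interpolation=cv2.INTER_CUBIC)
cv2.imwrite('pics/both.png',np.vstack([a[:310],b])[:,:,::-1])
"
```

```text
deckL n 38 along -4.0 122.0 lat@mean 48.47 lat@-60 48.47 deg 0.0
deckR n 38 along -5.0 122.0 lat@mean -51.31 lat@-60 -51.33 deg 0.01
prL n 41 along 13.0 112.0 lat@mean 18.47 lat@-60 18.59 deg -0.05
prR n 41 along 13.0 112.0 lat@mean -20.95 lat@-60 -20.62 deg -0.15
t 16.47 P [531.1  -7.8  35.6] lane [-5.6 -2.2] yang 6.13 zax [-0.     0.001 -1.   ] j [ 0.65  0.35 -0.78  1.92  0.29  0.99 -0.15] F [-0.78 -0.58  0.69]
0.92 [516.2 110.3 102.9  43.  -83.6] [113.44702094  -0.15310066]
0.68 [822.  119.6 163.1  49.4  63.3] [  89.66642193 -305.16885945]
0.6 [ 308.9 -233.8  156.    45.6  -44.6] [-206.25205932  243.09697247]
```

View pics/both.png

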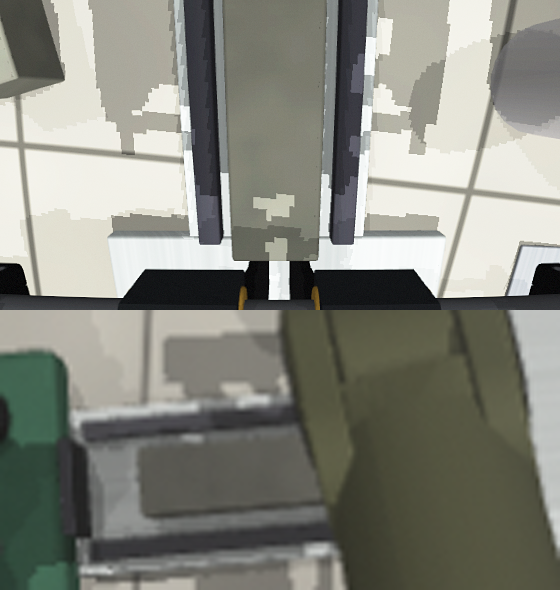

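The prism is in the middle of the lane with even gaps to both rails: prism at (232–318), rails at (220) and (332). Its front end is about 35 mm short of the stop. I'll go on 30 mm, then creep.

>>> move_arm(
  increments="-0.4 4 0 0 0 0 225;-0.4 4 0 0 0 0 225;-0.5 4 0 0 0 0 225;-0.4 4 0 0 0 0 225;-0.4 4 0 0 0 0 225;-0.5 4 0 0 0 0 225;-0.4 4 0 0 0 0 225;-0.2 2 0 0 0 0 225",
)

```text
time: 17.33
position: [0.5278, 0.0217, 0.0355]
tool_rot: [-2.099, -2.336, -0.0]
ft_force: [0.2, -2.3, -0.9]
grip_width: 0.121
grip_force: 1.8
```

>>> move_arm(
  increments="0 0.5 0 0 0 0 225;-0.1 0.5 0 0 0 0 225;0 0.5 0 0 0 0 225;-0.1 0.5 0 0 0 0 225;0 0 0 0 0 0 225;0 0 0 0 0 0 225;0 0 0 0 0 0 225;0 0 0 0 0 0 225",
)

```text
time: 18.0
position: [0.5278, 0.0224, 0.0355]
tool_rot: [2.101, 2.336, -0.0]
ft_force: [0.8, -2.8, -2.1]
grip_width: 0.119
grip_force: 1.7
```

```bash
python3 -c "
from m import *
st()
p=ctrl.get_image('top')
for d in ctrl.silhouettes('prism',p)[:3]:
    r=rect(p,d['region'],.052);print(d['score'],r,lane(r[:2]))
f=p['frame'].astype(int).sum(2)//3
for v in (229,231,233,235,237): print(v,f[v,162:186])
print(lane(onz(p,[(165,233),(170,233),(175,233),(180,233)],.052)*1000).round(1))
"
```

```text
deckL n 41 along 26.0 153.0 lat@mean 48.46 lat@-60 48.53 deg -0.03
deckR n 41 along 26.0 152.0 lat@mean -51.36 lat@-60 -51.35 deg -0.01
prL n 41 along 44.0 143.0 lat@mean 18.51 lat@-60 18.43 deg 0.03
prR n 41 along 44.0 143.0 lat@mean -20.91 lat@-60 -20.8 deg -0.04
t 18.05 P [527.8  22.5  35.5] lane [24.9 -2.2] yang 6.06 zax [-0.  0. -1.] j [ 0.61  0.34 -0.79  1.93  0.29  0.99 -0.22] F [-0.31 -3.3  -1.54]
0.9 [ 564.4 -378.2  157.    50.7   29.6] [-377.40129391    4.68650814]
0.8 [ 308.9 -231.5  156.    45.6  -44.6] [-203.96551211  242.84857395]
0.73 [822.  118.6 163.4  48.1  62.4] [  88.67227097 -305.06086009]
229 [55 52 46 52 53 57 34 34 38 59 86 85 85 84 83 83 84 84 83 83 83 84 85 84]
231 [57 54 48 51 52 56 34 35 35 52 85 84 85 84 83 83 84 85 83 83 83 84 84 85]
233 [59 55 49 55 52 56 34 34 35 46 84 83 85 85 85 85 84 85 85 83 82 84 83 83]
235 [60 56 51 54 52 54 36 35 35 38 84 84 84 85 85 85 85 85 85 85 84 84 84 83]
237 [61 56 52 63 53 54 39 34 36 40 84 85 85 84 84 83 84 84 85 85 84 85 85 85]
[[211.1  -3.4]
 [199.3  -2.4]
 [187.6  -1.4]
 [175.8  -0.5]]
```

The prism's front edge is at or within about 1 mm of the plate. I'll confirm contact with a small gentle creep, watching the force.

>>> move_arm(
  increments="-0.1 0.5 0 0 0 0 225;0 0.5 0 0 0 0 225;-0.1 0.5 0 0 0 0 225;0 0 0 0 0 0 225;0 0 0 0 0 0 225;0 0 0 0 0 0 225;0 0 0 0 0 0 225;0 0 0 0 0 0 225",
)

```text
time: 18.82
position: [0.5276, 0.0245, 0.0356]
tool_rot: [-2.1, -2.336, -0.0]
ft_force: [0.1, -1.4, -0.9]
grip_width: 0.119
grip_force: 0.8
```

```bash
python3 -c "
from m import *
st()
p=ctrl.get_image('top');f=p['frame'].astype(int).sum(2)//3
for v in (231,235): print(v,f[v,164:178])
"
```

```text
deckL n 41 along 28.0 155.0 lat@mean 48.44 lat@-60 48.35 deg 0.03
deckR n 41 along 28.0 155.0 lat@mean -51.34 lat@-60 -51.23 deg -0.04
prL n 41 along 46.0 145.0 lat@mean 18.44 lat@-60 18.39 deg 0.02
prR n 41 along 46.0 145.0 lat@mean -20.97 lat@-60 -20.67 deg -0.11
t 18.87 P [527.7  24.5  35.7] lane [26.9 -2.3] yang 6.08 zax [ 0.  0. -1.] j [ 0.6   0.34 -0.79  1.93  0.29  0.99 -0.22] F [-0.64 -1.83 -1.77]
231 [49 53 52 56 33 35 46 85 84 84 85 84 82 83]
235 [52 54 53 53 35 34 37 84 83 83 84 85 84 84]
```

It slid 2 mm freely; the dark strip (168–170) is the plate's face, so a gap of a few mm remains. Creeping on.

>>> move_arm(
  increments="-0.1 0.5 0 0 0 0 225;0 0.5 0 0 0 0 225;-0.1 0.5 0 0 0 0 225;0 0.5 0 0 0 0 225;-0.1 0.5 0 0 0 0 225;0 0 0 0 0 0 225;0 0 0 0 0 0 225;0 0 0 0 0 0 225",
)

```text
time: 19.58
position: [0.5275, 0.0265, 0.0356]
tool_rot: [2.1, 2.336, 0.0]
ft_force: [0.3, -3.7, 0.2]
grip_width: 0.118
grip_force: 1.9
```

```bash
python3 -c "
from h import *
st()
p=ctrl.get_image('top');f=p['frame'].astype(int).sum(2)//3
for v in (231,235): print(v,f[v,164:178])
"
```

```text
t 19.58 P [527.5  26.5  35.6] lane [28.9 -2.4] yang 6.07 zax [ 0. -0. -1.] j [ 0.6   0.34 -0.8   1.93  0.29  0.99 -0.22] F [ 0.35 -3.68  0.17]
231 [48 51 52 56 33 35 77 84 83 84 84 83 84 85]
235 [51 54 52 54 35 36 92 83 84 84 84 84 84 84]
```

>>> move_arm(
  increments="-0.1 0.5 0 0 0 0 225;0 0.5 0 0 0 0 225;-0.1 0.5 0 0 0 0 225;0 0.5 0 0 0 0 225;0 0 0 0 0 0 225;0 0 0 0 0 0 225;0 0 0 0 0 0 225;0 0 0 0 0 0 225",
)

```text
time: 20.3
position: [0.5273, 0.0282, 0.0357]
tool_rot: [2.101, 2.335, -0.0]
ft_force: [0.1, -5.2, -0.6]
grip_width: 0.121
grip_force: 2.5
```

```bash
python3 -c "
from h import *
st()
p=ctrl.get_image('top');f=p['frame'].astype(int).sum(2)//3
for v in (231,235): print(v,f[v,164:178])
"
```

```text
t 20.3 P [527.3  28.2  35.7] lane [30.6 -2.3] yang 6.06 zax [ 0.    -0.001 -1.   ] j [ 0.6   0.34 -0.8   1.93  0.29  0.99 -0.23] F [ 0.05 -5.2  -0.61]
231 [47 52 52 56 33 69 76 84 84 83 84 83 83 84]
235 [51 53 52 54 35 48 76 83 84 85 85 84 84 85]
```

>>> move_arm(
  increments="0 0.5 0 0 0 0 225;0 0.5 0 0 0 0 225;-0.1 0.5 0 0 0 0 225;0 0.5 0 0 0 0 225;0 0 0 0 0 0 225;0 0 0 0 0 0 225;0 0 0 0 0 0 225;0 0 0 0 0 0 225",
)

```text
time: 21.02
position: [0.5272, 0.0282, 0.0357]
tool_rot: [2.101, 2.333, -0.004]
ft_force: [-0.6, -8.2, 1.5]
grip_width: 0.116
grip_force: 4.2
```

```bash
python3 -c "
from h import *
st()
p=ctrl.get_image('top');f=p['frame'].astype(int).sum(2)//3
for v in (231,235): print(v,f[v,164:178])
"
```

```text
t 21.02 P [527.2  28.2  35.7] lane [30.6 -2.3] yang 6.0 zax [ 0.    -0.003 -1.   ] j [ 0.59  0.34 -0.79  1.93  0.29  0.99 -0.23] F [-0.58 -8.22  1.46]
231 [48 52 52 56 33 68 76 84 83 84 82 84 84 84]
235 [51 54 53 55 35 49 76 84 85 84 84 83 84 84]
```

The tool stopped and the force rose to 8 N, so the prism is against the plate. I'll back straight off, rise and check once.

>>> move_arm(
  increments="0.2 -2 0 0 0 0 225;0.2 -2 0 0 0 0 225;0.4 -4 0 0 0 0 225;1 -10 0 0 0 0 225;1 -10 0 0 0 0 225;1.5 -15 0 0 0 0 225;0 0 30 0 0 0 225;0 0 20 0 0 0 225",
)

```text
time: 21.73
position: [0.5311, -0.0141, 0.086]
tool_rot: [-2.103, -2.332, 0.0]
ft_force: [1.3, 0.6, 0.8]
grip_width: 0.118
grip_force: 0.0
```

>>> move_arm(
  increments="2 -25 0 0 0 0 225;2 -25 0 0 0 0 225;2 -25 0 0 0 0 225;2 -20 0 0 0 0 225;0 0 0 0 0 0 225;0 0 0 0 0 0 225;0 0 0 0 0 0 225;0 0 0 0 0 0 225",
)

```text
time: 22.4
position: [0.5393, -0.1061, 0.0856]
tool_rot: [-2.099, -2.337, -0.001]
ft_force: [-0.3, 0.1, 0.5]
grip_width: 0.12
grip_force: 0.0
```

```bash
python3 -c "
from h import *
st()
p=ctrl.get_image('top')
for d in ctrl.silhouettes('prism',p)[:3]:
    r=rect(p,d['region'],.052);print(d['score'],r,lane(r[:2]))
f=p['frame'].astype(int).sum(2)//3
for v in (231,235): print(v,f[v,164:178])
for t in('half','jar','spatula'): print(t,[(np.round(d['centre'],3),round(d['score'],2)) for d in ctrl.find_in(t,p)])
"
```

```text
t 22.4 P [ 539.3 -106.1   85.6] lane [-104.2    0.2] yang 6.16 zax [ 0.     0.001 -1.   ] j [ 0.81  0.31 -0.75  1.84  0.23  1.09  0.07] F [-0.32  0.1   0.54]
0.76 [ 563.  -378.4  159.2   51.8   28.8] [-377.448925      6.09991936]
0.73 [821.9 118.4 164.   48.8  61.9] [  88.48424071 -304.93984513]
0.71 [514.5 118.4 161.1  45.3 -83.5] [121.68324265   0.6621612 ]
231 [50 54 55 58 37 71 78 87 86 87 86 87 87 87]
235 [54 57 55 55 38 52 80 87 88 88 87 87 88 88]
half [(array([0.374, 0.098, 0.038]), 0.93)]
jar [(array([0.656, 0.098, 0.098]), 0.96)]
spatula [(array([ 0.723, -0.061,  0.002]), 0.74)]
```

The prism is at 121.7 mm along the lane (120 expected), 0.7 mm lateral and 0.3° off parallel. The bystanders are where they were. Handing in.

```bash
python3 -c "
from bench import ctrl
print(ctrl.close_job())"
```

```text
the job is handed in; nothing more can be done
None
```

The job is handed in: by my last measurements the prism is up against the stop plate, within about 2 mm of the lane's middle and 0.3° of straight, with no sign of rail contact and the bystanders unmoved; the hand-in call returned no verdict.

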